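# Set the dough roller's crank shaft and tighten its setscrew

### The arm

A 7-joint arm with a two-finger parallel gripper is mounted at the origin on the work surface. World frame = base frame: x ahead of the robot, y to its left, z up, the work surface at z = 0. Lengths are in m, angles in rad, forces in N, time in s.
With the tool pointing down it reaches from about 0.425 to 0.925 m from the base axis. Payload 6.8 kg.
Tool frame: the origin (TCP) lies at the very end of the fingers, on their centre line; the grasp point (between the pads) lies 19 mm behind it; z points along the fingers, y is the line along which they close (so a half turn about z gives the same grasp; the last joint's range is limited). The gripper opens to 85 mm and grips with 20 to 120 N. Pads are 22 mm wide; open, the fingers measure 114 mm over their backs; the gripper's body (76 mm by 85 mm) begins 54 mm behind the grasp point. The pads swing forward as they close: fully open they stand 13 mm farther back than shut.
Start: joints at [1.062, 0.477, 0.022, 1.555, -0.011, 1.109, -0.083], TCP at [0.263, -0.622, 0.231] pointing down, gripper open.
Joint ranges: [-2.96, 2.96], [-0.34, 2.1], [-1.41, 1.46], [0.24, 2.44], [-1.37, 4.51], [0.17, 1.92], [-2.96, 2.96]. Speed limits (rad/s): [2.39, 2.39, 3.14, 3.14, 3.14, 3.14, 3.14].

### API

Orientations are given as a unit quaternion [w, x, y, z].
In Python, from station import bot gives the robot as it stands. The module is installed in compiled form; this text tells all that it offers.
- The arm moves only by the shell command python3 -m jog 'ROWS' [OPENING] [FORCE]. ROWS is JSON, a list of rows, each a list of 4 numbers: the shift along the tool's x, y, z in cm, then the turn about the tool's z in rad. In form: [[x, y, z, spin], ...]. A call has 1 to 20 rows; each row is the pose to reach, as a shift and turn from the pose commanded when the call began, along the tool's axes at that moment; what a row does not reach only later rows make up. A row lasts 1/12 s, in which the tool goes at most 41.7 mm and 7.16 degrees, less where a joint would pass 70% of its speed; a pose out of reach is approached as far as the arm can. A call with a gripper value outside its range is refused whole. OPENING is the closure, from -1 (fully open) to 1 (shut), set as the call begins (- or left out, the last holds). The fingers move at their own pace and stop on an object; FORCE is the grip in N (left out, the last holds). Time passes only in rows, so rows that repeat a pose let the fingers close. It gives the time, the measured TCP pose, the force, the opening and the grip force at its end, in the units of the state.
- bot.get_obs(): the state, without advancing time (a new reading comes with each control period).
- bot.read_camera(name): name is "scene" or "top" or "wrist"; returns a dict with "pixels" (384x512x3 uint8, red, green, blue), "depth" (384x512 float32, m along the optical axis (not along the pixel's ray), 0 where there is no reading), "fovy" (degrees; the focal length in pixels is half the picture's height over the tangent of half this angle, whatever the lens; pixels are square), "cx", "cy" (the principal point, pixels), "distortion" ([k1, k2, p1, p2, k3] as OpenCV has them; the pictures are not rectified), "pose" (4x4, takes a point from camera to world coordinates). Camera axes: x right, y down, z forward; pixel columns grow to the right and rows downward; lengths in m; the calibration is good to about 2 mm. A picture is of the moment at which its call begins.
- bot.hand_in(): hands the job in; it is judged then, once.
The state is a dict: "t": time; "q": joint angles; "joint_vel": joint speeds; "joint_torque": joint torques, N m; "eef_pos": TCP position; "tool_rot": TCP orientation; "contact_force": force on the tool from outside, world axes, zero at the start; "torque": the same for the moment, N m; "gripper_width": opening from 0.0 (shut) to 1.0 (fully open); "grasp_force": force on a finger pad.
Only numpy, scipy, OpenCV 4.12 (cv2) and the standard library are available. Lean on these libraries where they do the work, as an engineer would, in place of code of your own. Each camera call takes 0.05 s, during which the arm holds its last target. There are 200 camera calls.

### The job

The crank shaft of the dough roller is loose in its hub: turn the crank until the flat of the shaft (and the crank arm) faces straight up to the setscrew. Then take the T-handle hex key from its blue stand, feel for the socket of the setscrew with light pressure until the key drops in fully, and tighten the screw clockwise until it comes up against its stop, without wrenching it further. Put the key back upright in its stand, and leave the crank as set and the canister, the measuring mug and the pan where they are.

Things in the scene. Friction and masses are not known exactly. Their poses are not given: they have to be found in the camera images.
- roller: Fixed dough roller: base 150 x 195 mm, aluminium hub block 60 x 60 mm (top at 125 mm) carrying the screw, two white cheek plates (137 mm high) and rollers on its +y side. Origin on the table straight below the setscrew's axis. z up; y along the crank shaft, crank at the -y end; x level, across the shaft. Shaft axis 95 mm above the table.
- shaft (a joint): Turn of the crank shaft about the roller's +y axis, rad: 0 = flat and crank arm straight up, positive = leaning to the roller's +x. Found at 0.5 to 1.25. Friction about 0.2 N m; stays where left. Shaft 30 mm thick; its flat is marked yellow between hub and crank, on the same side as the arm.
- crank_grip (a point): Grip point on the axis of the black crank handle: round bar 16 mm thick, 60 mm long, parallel to the shaft, 65 mm from the shaft's axis, rigid with the arm. The point is 37 mm out from the arm's face, 23 mm from the free end, 133 mm along the shaft from the setscrew's axis. Its z axis points radially out, the way the flat faces.
- screw_axis (a point): Centre of the mouth of the upright hexagon socket on top of the steel setscrew, 146 mm above the table. Head about 33 mm wide, 18 high; socket 17.8 mm across flats, 14 deep, with a 2.5 mm wide lead-in over its top 3 mm. How the hexagon stands is not told (nor by this frame): find it by feel; it repeats every 60 degrees and the key enters within about 5 degrees either way.
- screw (a joint): Turn of the setscrew, rad, growing as it is tightened (clockwise from above). Found at 0.02 to 0.25; hard stop at 1.1 = tight. Steady drag about 0.12 N m; stays where left. The value does not tell how the hexagon stands.
- key: Loose T-handle hex key, 0.16 to 0.26 kg, upright in the stand. Origin at the centre of its lower end (tip), z up along it. Steel hexagon 17 mm across flats (two flats face +x and -x) from 0 to 45 mm, neck 14 mm thick to 86 mm, red cross bar 90 mm long along x, 16 mm wide (y), from 86 to 104 mm (centre 95 mm above the tip).
- stand: Fixed blue block 70 x 70 x 45 mm with an upright round hole, 25 mm across and 37 mm deep, in its centre; in it the key's tip stands 8 mm above the table. Origin at the centre of its underside. Left or right of the roller.
- canister: Loose white jar with red lid, 64 mm across, 110 mm high, on the other side of the roller from the stand. Leave alone. Origin at the centre of its underside.
- measure: Loose steel measuring mug, 72 mm across, 80 mm high. Leave alone. Origin at the centre of its underside.
- pan: Loose square steel pan 110 x 110 x 120 mm. Leave alone. Origin at the centre of its underside.

How it is judged:
On the way, in this order (a step that is already met when the one before it is completed fails the run):
1. the flat of the shaft faces up to the setscrew (within 0.12 rad), the screw not yet tightened (value of joint shaft between -0.12 and 0.12 rad and value of joint screw below 0.4 rad), for 0.2 s.
2. the key is seated in the setscrew's socket (at least 9 mm deep) (z of key in the frame of screw_axis below -0.009 m and horizontal distance between key and screw_axis below 0.004 m), for 0.1 s.
3. the setscrew is turned up to its stop (1.04 rad or more) with the key seated and the flat still facing up (all of step 2 and value of joint shaft between -0.15 and 0.15 rad and value of joint screw above 1.04 rad), for 0.1 s.
At the end, for the whole second after the job is handed in: Shaft within 0.15 rad of flat-up; setscrew at its stop (1.04 rad or more); key upright (within 0.2 rad), at rest and down in the stand's hole (tip within 10 mm of its axis, lower than 15 mm) (value of joint shaft between -0.15 and 0.15 rad and value of joint screw above 1.04 rad and horizontal distance between key and stand below 0.01 m and height (world z) of key below 0.015 m and angle between key's own z axis and vertical below 0.2 rad and linear speed of key below 0.02 m/s); the robot touches nothing.
It fails at once if the canister, the measuring mug or the pan is moved more than 20 mm (distance of any of canister, measure, pan from where it was at the start of the episode above 0.02 m).
It fails at once if the key is pressed on the screw or the roller with contact forces over 35 N in sum before it has dropped in (contact force between key and roller above 35 N and z of key in the frame of screw_axis above -0.006 m and value of joint screw below 0.9 rad).
It fails at once if the key is wrenched on against the stop (contact forces in the socket over 150 N in sum, about 0.6 N m) (contact force between key and roller above 150 N).
It fails at once if the screw is driven (past 0.5 rad) while the flat is more than 0.2 rad away (value of joint screw above 0.5 rad and not (value of joint shaft between -0.2 and 0.2 rad)).
It also fails if it takes over 72 s, if anything falls off the work surface, if the arm or the gripper's body presses on something with over 40 N, if the wrist force passes 120 N, or if a joint passes its speed limit or range.

## Working session

There is one attempt and no reset: what is moved stays moved. The work goes in short steps, Python scripts to look and compute and a shell command to move; the robot and the scene stay as the last step left them, time stands still between calls to the robot, and variables do not carry over. Pictures are saved under pics/ and viewed, at most 10 in all, crops included, and the job is handed in when it is done.

```bash
mkdir -p pics
cat > h.py <<'E'
import numpy as np,cv2
from station import bot
def cam(n):
    c=bot.read_camera(n);c['K']=np.array([[0,0,c['cx']],[0,0,c['cy']],[0,0,1.]]);f=192/np.tan(np.radians(c['fovy'])/2)
    c['K'][0,0]=c['K'][1,1]=f;return c
def cloud(c):
    v,u=np.mgrid[:384,:512];p=np.stack([u,v],-1).reshape(-1,1,2).astype(np.float64)
    r=cv2.undistortPoints(p,c['K'],np.array(c['distortion'])).reshape(384,512,2)
    P=np.dstack([r,np.ones((384,512))])*c['depth'][...,None]
    return P@c['pose'][:3,:3].T+c['pose'][:3,3]
def save(c,n,roi=None,s=1):
    im=c['pixels'][...,::-1]
    if roi: im=im[roi[0]:roi[1],roi[2]:roi[3]]
    cv2.imwrite('pics/'+n,cv2.resize(im,None,fx=s,fy=s))
E
python3 - <<'E'
from h import *
o=bot.get_obs();print(o)
for n in('scene','top'):
    c=cam(n);np.save(n+'.npy',cloud(c));np.save(n+'_px.npy',c['pixels']);save(c,n+'1.png',s=1.5);print(n,c['fovy'],c['pose'].round(3).tolist())
E
```

```text
{'t': 0.0, 'q': array([ 1.06184773,  0.4777964 ,  0.02235998,  1.55642884, -0.01149617,
        1.10931486, -0.08309596]), 'joint_vel': array([1.20921004e-03, 1.26188158e-03, 1.36294553e-04, 1.37762252e-05,
       1.37561225e-04, 4.00794406e-04, 4.10314138e-04]), 'joint_torque': array([-4.90156999e-04, -5.96455801e+01,  1.60725642e+00, -2.81198180e+01,
        1.23822250e-02,  9.29090835e-03,  5.05998980e-05]), 'eef_pos': array([ 0.26313098, -0.62096537,  0.23033815]), 'tool_rot': array([-8.73626180e-04,  9.79980833e-01,  1.99089777e-01, -2.52854697e-04]), 'contact_force': array([-0.27002273,  0.67368036,  0.01494928]), 'torque': array([-0.03767249,  0.02405799, -0.03350276]), 'grasp_force': 0.0, 'gripper_width': 0.9939880632392649}
scene 44.77829964301287 [[-0.828, 0.38, -0.412, 0.996], [0.561, 0.57, -0.6, 0.652], [0.007, -0.728, -0.685, 0.863], [0.0, 0.0, 0.0, 1.0]]
top 48.73549377410084 [[0.002, -0.995, 0.096, 0.439], [-1.0, -0.002, -0.0, -0.023], [0.001, -0.096, -0.995, 1.179], [0.0, 0.0, 0.0, 1.0]]
```

View pics/scene1.png

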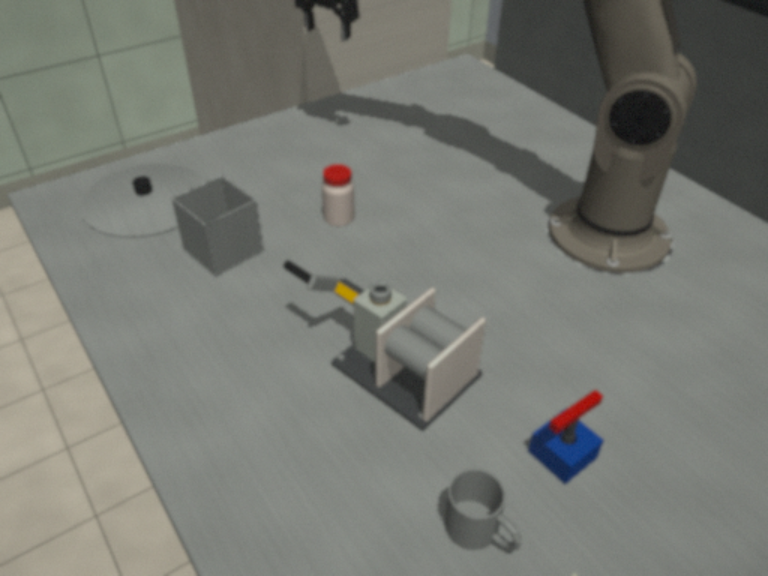

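View pics/top1.png

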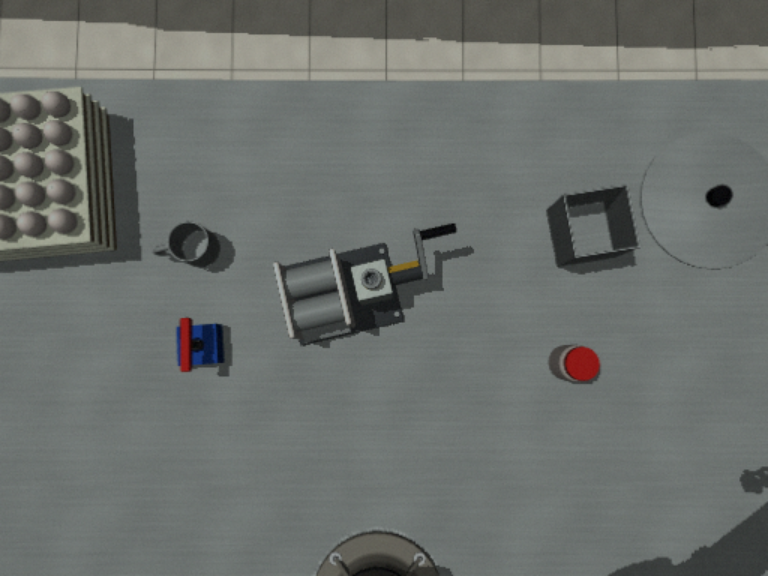

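The scene view shows the crank leaning away, with its handle at (298,270), screw at (380,292) and key at (577,412). In the top view, the screw is at (372,280), the crank handle spans (420,236)–(456,227), the key bar is at (185,345) and the stand at (200,345), and the canister at (580,363) is on the far side.

Run:
```python
from h import *
for n in('top','scene'):
    P=np.load(n+'.npy');px=np.load(n+'_px.npy');hsv=cv2.cvtColor(px,cv2.COLOR_RGB2HSV);H,S,V=hsv[...,0],hsv[...,1],hsv[...,2]
    v,u=np.mgrid[:384,:512]
    def rep(name,m):
        m=m&(P[...,2]>-.1)&(P[...,2]<.3);q=P[m]
        if len(q)<5: print(n,name,len(q));return
        xy=q[:,:2].astype(np.float32);(c,wh,a)=cv2.minAreaRect(xy)
        w,vec=np.linalg.eigh(np.cov(q.T))
        print(n,name,len(q),'med',np.median(q,0).round(4),'mean',q.mean(0).round(4),'rect',np.round(c,4),np.round(wh,4),round(a,1),'axis',vec[:,2].round(3),'z',np.percentile(q[:,2],[2,50,98]).round(4))
    red=((H<8)|(H>172))&(S>150)&(V>60);z=P[...,2]
    near=lambda x,y,r:np.hypot(P[...,0]-x,P[...,1]-y)<r
    rep('redbar',red&(P[...,1]>.1)&(z>.104)&(z<.13))
    blue=(H>100)&(H<130)&(S>120)
    rep('blue top',blue&(z>.040)&(z<.052));rep('blueall',blue)
    yel=(H>15)&(H<32)&(S>150)&near(.45,-.03,.2);rep('yellow',yel)
    if n=='top':
        c0=P[int(280/1.5),int(372/1.5)];print('screw px pt',c0)
    sx,sy=.46,-.0
    rep('screw head',near(*( (c0[0],c0[1])),.06)&(z>.138)&(z<.152))
    rep('hubtop',near(c0[0],c0[1],.05)&(z>.121)&(z<.129))
    rep('cheek',near(c0[0],c0[1]+.07,.14)&(z>.131)&(z<.142)&~near(c0[0],c0[1],.025))
    blk=(V<60)&near(c0[0]+.05,c0[1]-.12,.12)&(z>.09)&(z<.2);rep('handle',blk)
    rep('anyhigh handle',near(c0[0]+.06,c0[1]-.12,.07)&(z>.09))
    rep('lid',red&(P[...,1]<-.1)&(z>.09))
```

```text
top redbar 211 med [0.4442 0.3187 0.1121] mean [0.4454 0.3187 0.1121] rect [0.4457 0.3186] [0.0876 0.0143] 2.7 axis [-0.999 -0.037  0.002] z [0.1081 0.1121 0.1162]
top blue top 427 med [0.4498 0.304  0.0455] mean [0.4529 0.289  0.0455] rect [ 0.5644 -0.139 ] [0.0769 1.0265] 14.5 axis [-0.277  0.961  0.   ] z [0.041  0.0455 0.0497]
top blueall 547 med [0.4472 0.3018 0.0448] mean [0.4522 0.2857 0.0428] rect [ 0.5819 -0.1238] [0.5461 0.9047] 46.3 axis [-0.282  0.959 -0.017] z [0.0103 0.0448 0.0929]
top yellow 77 med [ 0.5781 -0.0454  0.1055] mean [ 0.5782 -0.0442  0.106 ] rect [ 0.5781 -0.0444] [0.0107 0.0521] 14.6 axis [ 0.255 -0.966 -0.039] z [0.0994 0.1055 0.1139]
screw px pt [0.55315889 0.00727903 0.13255355]
top screw head 131 med [0.5514 0.014  0.1448] mean [0.5508 0.0183 0.1442] rect [0.5438 0.0299] [0.0501 0.072 ] 2.5 axis [-0.248  0.964 -0.1  ] z [0.1383 0.1448 0.1489]
top hubtop 394 med [0.5514 0.0088 0.1253] mean [0.5525 0.0093 0.1253] rect [0.5535 0.0093] [0.0599 0.0599] 13.5 axis [ 0.474 -0.88   0.005] z [0.1218 0.1253 0.1285]
top cheek 421 med [0.5299 0.1344 0.1365] mean [
[... 1649 characters left out ...]
1285]
scene cheek 447 med [0.5358 0.1403 0.1354] mean [0.5345 0.1118 0.1352] rect [0.5316 0.1086] [0.1297 0.1067] 13.6 axis [ 0.26  -0.966 -0.003] z [0.1314 0.1354 0.1386]
scene handle 77 med [ 0.6386 -0.0973  0.1402] mean [ 0.6385 -0.0971  0.1398] rect [ 0.6377 -0.0976] [0.0109 0.0501] 14.8 axis [-0.214  0.977  0.015] z [0.1354 0.1402 0.1435]
scene anyhigh handle 394 med [ 0.6198 -0.0682  0.1313] mean [ 0.6141 -0.0761  0.126 ] rect [ 0.6172 -0.0789] [0.0557 0.1026] 55.2 axis [-0.751  0.489 -0.444] z [0.0981 0.1313 0.1454]
scene lid 189 med [ 0.4205 -0.3325  0.1086] mean [ 0.4209 -0.3336  0.1075] rect [ 0.4181 -0.3376] [0.055  0.0493] 59.7 axis [-0.578 -0.809  0.11 ] z [0.0978 0.1086 0.1115]
```

```bash
cat >> h.py <<'E'
def yaw(o): w,x,y,z=o['tool_rot'];return np.arctan2(2*(x*y+w*z),1-2*(y*y+z*z))
def go(p,ya=None):
    "row (cm, rad) to a world TCP point and tool-x yaw, tool down"
    o=bot.get_obs();w,x,y,z=o['tool_rot']
    from scipy.spatial.transform import Rotation as Ro
    R=Ro.from_quat([x,y,z,w]).as_matrix();d=R.T@(np.array(p)-o['eef_pos'])
    s=0 if ya is None else -((ya-yaw(o)+np.pi)%(2*np.pi)-np.pi)
    print('row',(d*100).round(2),round(s,3),'| at',o['eef_pos'].round(4),'yaw',round(yaw(o),3),'t',round(o['t'],2),'F',o['contact_force'].round(1),'q',o['q'].round(2))
E
python3 -c "
from h import *
go([.60,-.09,.27],1.807)"
```

```text
row [ 51.73 -35.76  -3.91] -1.406 | at [ 0.2631 -0.6211  0.2304] yaw 0.401 t 0.1 F [ 0.3  0.4 -0.7] q [ 1.06  0.48  0.02  1.56 -0.01  1.11 -0.08]
```

```bash
python3 -m jog '[[51.7,-35.8,-3.9,-1.406],[51.7,-35.8,-3.9,-1.406],[51.7,-35.8,-3.9,-1.406],[51.7,-35.8,-3.9,-1.406],[51.7,-35.8,-3.9,-1.406],[51.7,-35.8,-3.9,-1.406],[51.7,-35.8,-3.9,-1.406],[51.7,-35.8,-3.9,-1.406],[51.7,-35.8,-3.9,-1.406],[51.7,-35.8,-3.9,-1.406],[51.7,-35.8,-3.9,-1.406],[51.7,-35.8,-3.9,-1.406],[51.7,-35.8,-3.9,-1.406],[51.7,-35.8,-3.9,-1.406],[51.7,-35.8,-3.9,-1.406],[51.7,-35.8,-3.9,-1.406],[51.7,-35.8,-3.9,-1.406],[51.7,-35.8,-3.9,-1.406],[51.7,-35.8,-3.9,-1.406],[51.7,-35.8,-3.9,-1.406]]' -1 20
python3 - <<'E'
from h import *
c=cam('wrist');save(c,'w1.png',s=1.5);np.save('wrist.npy',cloud(c));np.save('wrist_px.npy',c['pixels']);print(c['pose'].round(3),c['fovy'])
go([.60,-.09,.27],1.807)
E
```

```text
t: 1.77
eef_pos: [0.5989, -0.0924, 0.27]
tool_rot: [-0.0, 0.62, 0.784, -0.001]
contact_force: [0.5, 0.5, -0.7]
gripper_width: 0.998
grasp_force: 0.0
[[ 0.973  0.22   0.069  0.582]
 [ 0.231 -0.929 -0.289 -0.02 ]
 [ 0.     0.297 -0.955  0.412]
 [ 0.     0.     0.     1.   ]] 67.45822915736456
row [0.19 0.15 0.01] -0.003 | at [ 0.599  -0.0922  0.2701] yaw 1.804 t 1.82 F [ 1.  -0.4 -0.6] q [ 0.42  0.37 -0.48  1.66  0.18  1.16  0.12]
```

View pics/w1.png

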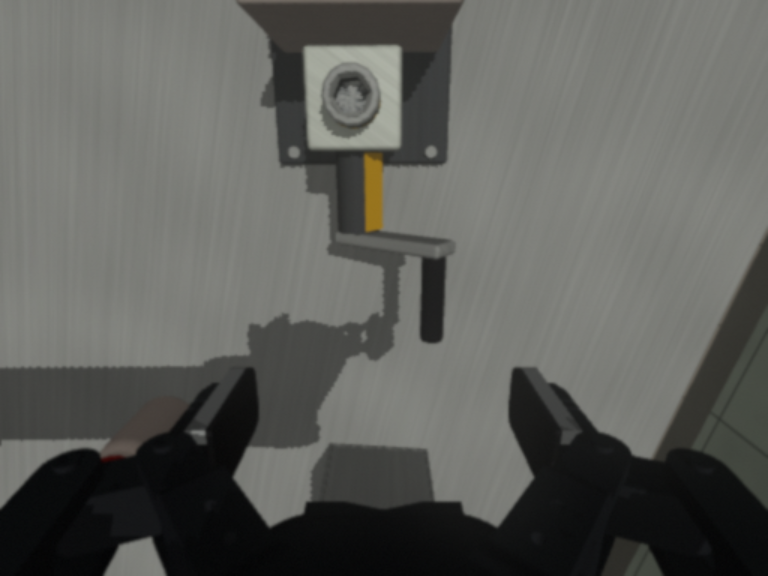

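The wrist view shows the screw at (351,95), the yellow flat at (373,192), and the handle running from (433,258) to (432,340).

Run:
```python
from h import *
P=np.load('wrist.npy');px=np.load('wrist_px.npy');z=P[...,2]
v,u=np.mgrid[:384,:512];box=lambda a,b,c,d:(u>a/1.5)&(u<b/1.5)&(v>c/1.5)&(v<d/1.5)
def rep(n,m):
    q=P[m];print(n,len(q),'mean',q.mean(0).round(4),'rect',[np.round(k,4) for k in cv2.minAreaRect(q[:,:2].astype(np.float32))],'z',np.percentile(q[:,2],[2,50,98]).round(4))
rep('handle',box(410,455,268,338)&(z>.11))
rep('hub',box(290,415,35,160)&(z>.12)&(z<.129))
m=box(300,400,50,140)&(z>.14)&(z<.151);rep('screw',m)
q=P[m];print(cv2.minEnclosingCircle(q[:,:2].astype(np.float32)))
# yellow flat normal
hsv=cv2.cvtColor(px,cv2.COLOR_RGB2HSV);y=box(350,400,160,225)&(hsv[...,1]>150)
q=P[y];n=np.linalg.svd(q-q.mean(0))[2][2];n*=np.sign(n[2]);X=np.array([np.cos(.236),np.sin(.236)]);print('flat ang',np.arctan2(n[:2]@X,n[2]),n)
im=cv2.resize(px[25:105,185:285,::-1],None,fx=6,fy=6,interpolation=cv2.INTER_CUBIC);cv2.imwrite('pics/sock.png',cv2.convertScaleAbs(im,alpha=1.3))
```

```text
handle 742 mean [ 0.635  -0.1025  0.1417] rect [array([ 0.6197, -0.0707]), array([0.0243, 0.1249]), np.float64(25.5556)] z [0.1338 0.1404 0.1425]
hub 3130 mean [0.5567 0.0093 0.124 ] rect [array([0.5559, 0.0092]), array([0.0596, 0.0589]), np.float64(13.4341)] z [0.122  0.124  0.1257]
screw 925 mean [0.5561 0.0093 0.1444] rect [array([0.5562, 0.009 ]), array([0.0329, 0.0332]), np.float64(52.5226)] z [0.1415 0.1446 0.1464]
((0.556101381778717, 0.009110362268984318), 0.01699528843164444)
flat ang 1.5628594743216007 [0.97416216 0.22571019 0.00793649]
```

View pics/sock.png

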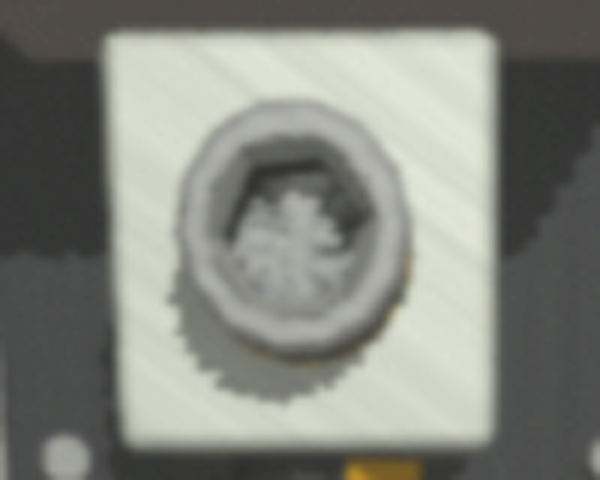

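The socket crop shows a ring with the hexagon inside. Its top edge runs from about (262,172) to (322,160), so it is slightly rotated. I'll go to the handle next.

```bash
python3 -c "
from h import *
go([.637,-.108,.116],1.807)"
```

```text
row [-2.4   3.34 15.41] -0.003 | at [ 0.599  -0.0922  0.2701] yaw 1.804 t 1.82 F [ 1.  -0.4 -0.6] q [ 0.42  0.37 -0.48  1.66  0.18  1.16  0.12]
```

```bash
python3 -m jog '[[-2.4,3.3,0,0],[-2.4,3.3,2,0],[-2.4,3.3,5,0],[-2.4,3.3,8,0],[-2.4,3.3,11,0],[-2.4,3.3,13.5,0],[-2.4,3.3,15.4,0],[-2.4,3.3,15.4,0],[-2.4,3.3,15.4,0]]' -1 20 && python3 -m jog '[[0,0,0,0],[0,0,0,0],[0,0,0,0],[0,0,0,0],[0,0,0,0],[0,0,0,0],[0,0,0,0],[0,0,0,0]]' 1 25
python3 - <<'E'
from h import *
go([.637,-.108,.116],1.807)
E
```

```text
t: 2.57
eef_pos: [0.6366, -0.1068, 0.1157]
tool_rot: [-0.001, 0.619, 0.785, -0.001]
contact_force: [-0.7, -0.0, 0.6]
gripper_width: 1.001
grasp_force: 0.0
t: 3.23
eef_pos: [0.6371, -0.106, 0.1163]
tool_rot: [-0.0, 0.619, 0.785, -0.0]
contact_force: [-2.1, 0.6, 0.6]
gripper_width: 0.176
grasp_force: 24.9
row [-0.19 -0.05  0.03] -0.0 | at [ 0.6371 -0.106   0.1163] yaw 1.807 t 3.23 F [-2.1  0.6  0.6] q [ 0.37  0.59 -0.43  1.7   0.29  0.92  0.07]
```

```bash
python3 -m jog '[[0,-0.27,-0.33,0],[0,-0.54,-0.63,0],[0,-0.9,-0.97,0],[0,-1.27,-1.27,0],[0,-1.67,-1.55,0],[0,-2.08,-1.8,0],[0,-2.52,-2.02,0],[0,-2.97,-2.21,0],[0,-3.44,-2.36,0],[0,-3.91,-2.47,0],[0,-4.23,-2.53,0],[0,-4.55,-2.57,0],[0,-4.88,-2.59,0],[0,-5.2,-2.6,0],[0,-5.2,-2.6,0],[0,-5.2,-2.6,0]]' - 25
python3 - <<'E'
from h import *
go([.5558+.0311,.0095-.1294,.141],1.807)
c=cam('wrist');save(c,'w2.png');P=cloud(c);z=P[...,2]
m=(abs(z-.1445)<.004)
q=P[m]; d=np.hypot(q[:,0]-.556,q[:,1]-.0095)<.03;q=q[d];print('screw',len(q),cv2.minEnclosingCircle(q[:,:2].astype(np.float32)))
E
```

```text
t: 4.57
eef_pos: [0.5932, -0.1167, 0.1475]
tool_rot: [0.006, 0.619, 0.786, 0.005]
contact_force: [6.6, 2.1, 13.6]
gripper_width: 0.178
grasp_force: 25.4
row [-0.17 -0.7   0.64] 0.001 | at [ 0.5932 -0.1167  0.1475] yaw 1.808 t 4.57 F [ 6.6  2.1 13.6] q [ 0.44  0.48 -0.45  1.79  0.26  0.91  0.11]
screw 501 ((0.5590475797653198, -0.00281153479591012), 0.011658753268420696)
```

View pics/w2.png

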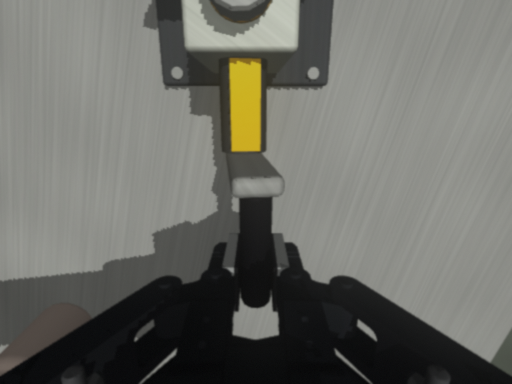

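The wrist view shows the flat nearly up, with yellow at (246,105) and the handle at (256,250), still leaning about 0.1 rad to +x. I'll push a little further, then open.

```bash
python3 -m jog '[[0,-0.3,-0.2,0],[0,-0.6,-0.4,0],[0,-0.8,-0.5,0],[0,-0.9,-0.5,0],[0,-0.9,-0.5,0],[0,-0.9,-0.5,0]]' - 25
python3 - <<'E'
from h import *
go([.5558+.0311,.0095-.1294,.141],1.807)
c=cam('wrist');P=cloud(c);hsv=cv2.cvtColor(c['pixels'],cv2.COLOR_RGB2HSV)
y=(hsv[...,0]>15)&(hsv[...,0]<32)&(hsv[...,1]>150)&(hsv[...,2]>60);y=cv2.erode(y.astype(np.uint8),np.ones((5,5)))>0
q=P[y];n=np.linalg.svd(q-q.mean(0),full_matrices=False)[2][2];n*=np.sign(n[2]);X=np.array([np.cos(.236),np.sin(.236)]);print('flat',len(q),n,np.arctan2(n[:2]@X,n[2]),(q.mean(0)[:2]-[.5558,.0095])@X)
E
```

```text
t: 5.12
eef_pos: [0.5811, -0.1195, 0.1494]
tool_rot: [0.003, 0.619, 0.786, 0.002]
contact_force: [5.6, 0.4, 0.2]
gripper_width: 0.171
grasp_force: 25.1
row [-0.17  0.55  0.85] 0.0 | at [ 0.5811 -0.1195  0.1494] yaw 1.807 t 5.12 F [5.6 0.4 0.2] q [ 0.45  0.47 -0.45  1.81  0.25  0.91  0.12]
flat 2358 [0.97174857 0.23543748 0.01655039] 1.5542451589037765 -0.0014627971844777404
```

```bash
python3 -m jog '[[0,0.3,0,0],[0,0.6,0,0],[0,0.9,0,0],[0,1.1,0,0],[0,1.1,0,0],[0,1.1,0,0]]' - 25
cat > fl.py <<'E'
from h import *
go([.5558+.0311,.0095-.1294,.141],1.807)
c=cam('wrist');P=cloud(c);hsv=cv2.cvtColor(c['pixels'],cv2.COLOR_RGB2HSV)
y=(hsv[...,0]>15)&(hsv[...,0]<32)&(hsv[...,1]>150)&(hsv[...,2]>60);y=cv2.erode(y.astype(np.uint8),np.ones((5,5)))>0
q=P[y];X=np.array([np.cos(.236),np.sin(.236)]);x=(q[:,:2]-[.5558,.0095])@X;yy=(q[:,:2]-[.5558,.0095])@[-X[1],X[0]]
s=np.linalg.lstsq(np.c_[x,yy,x*0+1],q[:,2],rcond=None)[0];print('flat',len(q),'slope ang',-np.arctan(s[0]),'xmean',x.mean(),x.min(),x.max(),'zmean',q[:,2].mean())
E
python3 fl.py
```

```text
t: 5.67
eef_pos: [0.5881, -0.1179, 0.1491]
tool_rot: [-0.0, 0.619, 0.785, -0.001]
contact_force: [-4.5, -0.5, 11.8]
gripper_width: 0.172
grasp_force: 26.4
row [-0.17 -0.16  0.81] -0.001 | at [ 0.5881 -0.1179  0.1491] yaw 1.806 t 5.67 F [-4.5 -0.5 11.8] q [ 0.44  0.48 -0.45  1.79  0.26  0.93  0.11]
flat 2367 slope ang -0.007578058971089621 xmean 0.00022742670378621315 -0.007925067487169368 0.008328973055761624 zmean 0.11005908542733268
```

```bash
python3 -m jog '[[0,0,0,0],[0,0,0,0],[0,0,0,0],[0,0,0,0],[0,0,0,0],[0,0,0,0]]' -1 20 && python3 -m jog '[[0,0,-2,0],[0,0,-5,0],[0,0,-9,0],[-0.7,0,-13,0],[-1.5,0,-13,0],[-3.5,0,-13,0],[-5,0,-13,0],[-5,0,-13,0],[-5,0,-13,0]]'; python3 fl.py
python3 - <<'E'
from h import *
c=cam('wrist');P=cloud(c);K=c['K']
# rectified overhead look: map world patch at z=.146 around screw to 480px
Rt=np.linalg.inv(c['pose']);g=np.linspace(-.024,.024,480)
X,Y=np.meshgrid(g,-g);W=np.stack([.5558+X,.0095+Y,0*X+.146],-1).reshape(-1,3)
uv,_=cv2.projectPoints(W,cv2.Rodrigues(Rt[:3,:3])[0],Rt[:3,3],K,np.array(c['distortion']));uv=uv.reshape(480,480,2).astype(np.float32)
im=cv2.remap(c['pixels'],uv[...,0],uv[...,1],cv2.INTER_CUBIC);cv2.imwrite('pics/sock2.png',im[...,::-1])
m=abs(P[...,2]-.1445)<.004;q=P[m];q=q[np.hypot(q[:,0]-.556,q[:,1]-.0095)<.025];print(cv2.minEnclosingCircle(q[:,:2].astype(np.float32)),len(q),c['pose'][:3,3])
E
```

```text
t: 6.22
eef_pos: [0.5887, -0.1174, 0.1472]
tool_rot: [-0.0, 0.619, 0.785, -0.0]
contact_force: [-0.6, -0.2, -0.2]
gripper_width: 0.988
grasp_force: 0.0
t: 6.97
eef_pos: [0.6, -0.1673, 0.2762]
tool_rot: [-0.001, 0.62, 0.785, -0.0]
contact_force: [-0.1, 1.1, 0.4]
gripper_width: 1.0
grasp_force: 0.0
row [ 4.9  -0.16 13.52] -0.003 | at [ 0.6    -0.1673  0.2762] yaw 1.804 t 6.97 F [-0.1  1.1  0.4] q [ 0.52  0.39 -0.46  1.61  0.18  1.18  0.25]
flat 826 slope ang -0.03165234463114539 xmean 0.0005655140510382229 -0.0069710700488461305 0.007808248021170494 zmean 0.1107030776351849
((0.0, 0.0), 0.0) 0 [ 0.58289179 -0.09342605  0.41821509]
```

View pics/sock2.png

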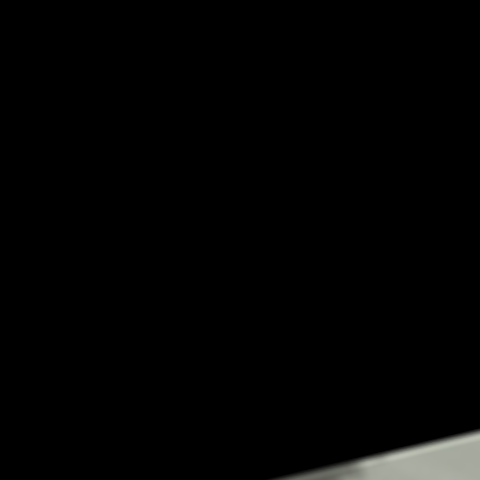

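The rectified crop missed the socket because I moved the camera the wrong way, and it shows only a corner of the hub. I'll shift forward so the camera is straight above the screw.

```bash
python3 -m jog '[[4,0,0,0],[8,0,0,0],[10.5,0,0,0],[10.5,0,0,0],[10.5,0,0,0]]'
python3 - <<'E'
from h import *
c=cam('wrist');P=cloud(c);K=c['K']
Rt=np.linalg.inv(c['pose']);g=np.linspace(-.024,.024,480)
X,Y=np.meshgrid(g,-g);W=np.stack([.5558+X,.0095+Y,0*X+.146],-1).reshape(-1,3)
uv,_=cv2.projectPoints(W,cv2.Rodrigues(Rt[:3,:3])[0],Rt[:3,3],K,np.array(c['distortion']));uv=uv.reshape(480,480,2).astype(np.float32)
im=cv2.remap(c['pixels'],uv[...,0],uv[...,1],cv2.INTER_CUBIC);cv2.imwrite('pics/sock3.png',im[...,::-1])
m=abs(P[...,2]-.1445)<.004;q=P[m];q=q[np.hypot(q[:,0]-.556,q[:,1]-.0095)<.025];print(cv2.minEnclosingCircle(q[:,:2].astype(np.float32)),len(q),c['pose'][:3,3])
E
python3 fl.py
```

```text
t: 7.48
eef_pos: [0.5755, -0.0608, 0.2774]
tool_rot: [-0.0, 0.617, 0.787, 0.0]
contact_force: [0.7, -1.1, 0.1]
gripper_width: 1.0
grasp_force: 0.0
((0.5562947988510132, 0.008940774016082287), 0.016880527138710022) 753 [0.55764988 0.01161733 0.41927825]
row [-5.79 -0.26 13.63] 0.002 | at [ 0.5758 -0.063   0.2773] yaw 1.809 t 7.53 F [ 0.9 -1.3 -1.1] q [ 0.41  0.32 -0.51  1.71  0.17  1.15  0.09]
flat 570 slope ang -0.14753943618050924 xmean 0.0003325282774126779 -0.006357743055396849 0.0069767856660240945 zmean 0.11120318387847315
```

View pics/sock3.png

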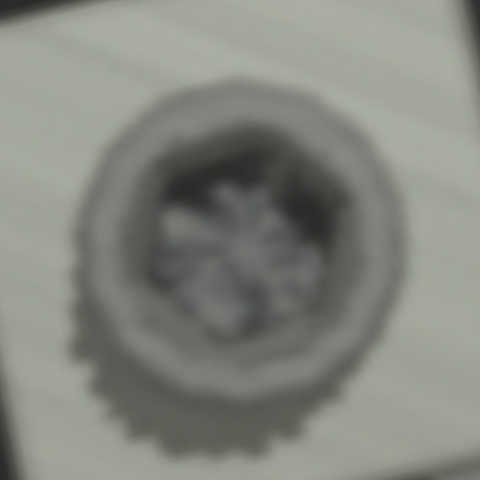

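The socket crop shows the hexagon with side walls near-vertical in world axes (left x≈148, right x≈345), corners at top (243,130) and bottom (235,340). So the flats face roughly ±x, and the key yaw should be about 0. Next is the key.

```bash
python3 -c "
from h import *
go([.447,.321,.26],3.18)"
```

```text
row [40.48 -3.51  1.7 ] -1.373 | at [ 0.5759 -0.0643  0.2771] yaw 1.807 t 7.58 F [ 0.1 -0.6  0.5] q [ 0.41  0.32 -0.51  1.71  0.17  1.15  0.09]
```

```bash
python3 -m jog '[[40.5,-3.5,0,-1.373],[40.5,-3.5,0,-1.373],[40.5,-3.5,0,-1.373],[40.5,-3.5,0,-1.373],[40.5,-3.5,0,-1.373],[40.5,-3.5,0,-1.373],[40.5,-3.5,0,-1.373],[40.5,-3.5,0,-1.373],[40.5,-3.5,0,-1.373],[40.5,-3.5,0,-1.373],[40.5,-3.5,0,-1.373],[40.5,-3.5,1.7,-1.373],[40.5,-3.5,1.7,-1.373],[40.5,-3.5,1.7,-1.373],[40.5,-3.5,1.7,-1.373]]'
cat > key.py <<'E'
from h import *
import sys
c=cam('wrist');P=cloud(c);hsv=cv2.cvtColor(c['pixels'],cv2.COLOR_RGB2HSV);H,S,V=cv2.split(hsv);z=P[...,2]
def rep(n,m):
    q=P[m]
    r=cv2.minAreaRect(q[:,:2].astype(np.float32));print(n,len(q),'mean',q.mean(0).round(4),'rect',np.round(r[0],4),np.round(r[1],4),round(r[2],2))
near=np.hypot(P[...,0]-.447,P[...,1]-.321)<.1
rep('bar',((H<8)|(H>172))&(S>130)&near&(z>.1))
rep('blue',(H>100)&(H<130)&(S>120)&(abs(z-.045)<.005)&near)
save(c,sys.argv[1])
go([.447,.321,.084],3.18)
E
python3 key.py w3.png
```

```text
t: 8.83
eef_pos: [0.4481, 0.3207, 0.2605]
tool_rot: [-0.0, -0.018, 1.0, -0.0]
contact_force: [-0.1, -0.2, 0.2]
gripper_width: 1.002
grasp_force: 0.0
bar 1144 mean [0.4443 0.3202 0.1133] rect [0.4322 0.3199] [0.1192 0.0146] 1.62
blue 2023 mean [0.4464 0.3203 0.0442] rect [0.4474 0.3202] [0.0695 0.0691] 4.26
row [1.100e-01 1.000e-02 1.768e+01] -0.003 | at [0.4481 0.3209 0.2608] yaw -3.106 t 8.88 F [-0.1  0.2 -0.1] q [-0.01  0.38 -0.92  1.77  0.33  1.15  0.58]
```

View pics/w3.png

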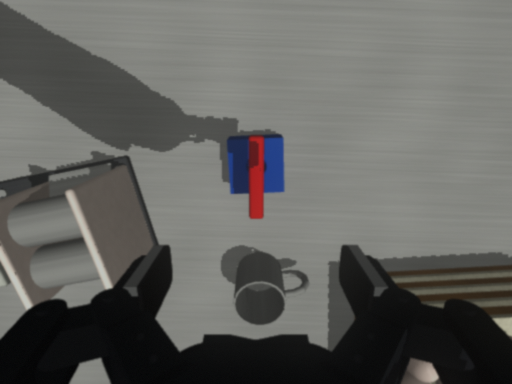

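The wrist view shows the red bar upright at (257,177), centred on the blue stand (256,163) and aligned with the fingers. The mug at (260,290) is clear of them. I'll descend and grip.

```bash
python3 -m jog '[[0.1,0,3,0],[0.1,0,6.5,0],[0.1,0,10,0],[0.1,0,13,0],[0.1,0,15.5,0],[0.1,0,17,0],[0.1,0,17.5,0],[0.1,0,17.5,0],[0.1,0,17.5,0]]' -1 30 && python3 -m jog '[[0,0,0,0],[0,0,0,0],[0,0,0,0],[0,0,0,0],[0,0,0,0],[0,0,0,0],[0,0,0,0],[0,0,0,0]]' 1 40; python3 -c "
from h import *
go([.447,.321,.084],3.18);print(bot.get_obs()['torque'])"
```

```text
t: 9.63
eef_pos: [0.447, 0.3223, 0.0866]
tool_rot: [0.001, -0.019, 1.0, 0.001]
contact_force: [-0.9, -0.6, 0.7]
gripper_width: 1.001
grasp_force: 0.0
t: 10.3
eef_pos: [0.4465, 0.3216, 0.0856]
tool_rot: [0.0, -0.019, 1.0, -0.0]
contact_force: [-1.3, -1.7, 4.9]
gripper_width: 0.181
grasp_force: 40.1
row [-0.05 -0.06  0.16] -0.0 | at [0.4465 0.3216 0.0856] yaw -3.104 t 10.3 F [-1.3 -1.7  4.9] q [-0.13  0.59 -0.78  1.94  0.55  0.85  0.39]
[-0.37625079  0.07978383 -0.00578966]
```

```bash
python3 -m jog '[[0,0,-1,0],[0,0,-2.5,0],[0,0,-5,0],[0,0,-8,0],[0,0,-11,0],[0,0,-14,0],[0,0,-17,0],[0,0,-18.5,0],[0,0,-18.5,0],[0,0,-18.5,0]]'
cat > grip.py <<'E'
from h import *
import sys
c=cam('wrist');P=cloud(c);hsv=cv2.cvtColor(c['pixels'],cv2.COLOR_RGB2HSV);H,S,V=cv2.split(hsv)
o=bot.get_obs();a=yaw(o)
m=((H<8)|(H>172))&(S>130)&(np.linalg.norm(P-o['eef_pos'],axis=2)<.09)
d=P[m]-o['eef_pos'];tx=d@[np.cos(a),np.sin(a),0];ty=d@[np.sin(a),-np.cos(a),0]
print('bar in tool: x',np.percentile(tx,[.5,50,99.5]).round(4),'y',np.percentile(ty,[1,50,99]).round(4),'z',np.percentile(d[:,2],[1,50,99]).round(4),len(d))
r=cv2.minAreaRect(np.c_[tx,ty].astype(np.float32));print(r)
save(c,sys.argv[1])
go([.5562,.0093,.26],np.pi)
print(o['torque'],o['gripper_width'])
E
python3 grip.py w4.png
```

```text
t: 11.13
eef_pos: [0.4462, 0.3215, 0.2706]
tool_rot: [0.001, -0.019, 1.0, 0.0]
contact_force: [-0.0, -1.1, -3.2]
gripper_width: 0.181
grasp_force: 39.3
bar in tool: x [-0.0363  0.0093  0.0435] y [-0.008  -0.0006  0.0073] z [0.0183 0.0266 0.0746] 5450
((0.002968374639749527, 0.000379038043320179), (0.0181831456720829, 0.08149173855781555), 89.13229370117188)
row [ -9.85 -31.55   0.96] 0.038 | at [0.4458 0.3208 0.2694] yaw -3.103 t 11.18 F [ 0.3  0.2 -1.9] q [-0.    0.37 -0.93  1.77  0.32  1.17  0.59]
[-0.03566968  0.00017509  0.0369418 ] 0.18253019414939112
```

View pics/w4.png

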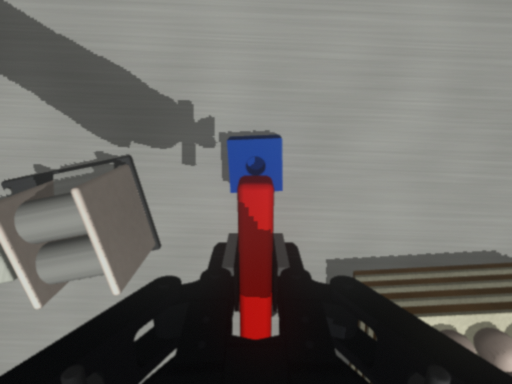

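The wrist view shows the key held, with the bar in line from (256,180) to (257,338) and the empty stand hole at (256,165). The bar centre is about 1 mm off the TCP. I'll move over the screw.

```bash
python3 -m jog '[[-1,-3,0,0.038],[-2,-6.5,0,0.038],[-3.3,-10.5,0,0.038],[-4.4,-14.3,0,0.038],[-5.7,-18.2,0,0.038],[-7,-22,0,0.038],[-8,-26,0,0.038],[-9,-29.5,0,0.038],[-9.6,-31,0,0.038],[-9.75,-31.55,0.5,0.038],[-9.75,-31.55,1,0.038],[-9.75,-31.55,1,0.038],[-9.75,-31.55,1,0.038]]'
python3 - <<'E'
from h import *
go([.5552,.0092,.228],np.pi)
o=bot.get_obs();print(o['torque'],o['gripper_width'])
E
```

```text
t: 12.27
eef_pos: [0.5545, 0.0121, 0.2592]
tool_rot: [-0.001, -0.002, 1.0, 0.0]
contact_force: [0.1, 0.2, -1.6]
gripper_width: 0.18
grasp_force: 39.5
row [-0.08 -0.29  3.12] 0.003 | at [0.5545 0.0121 0.2592] yaw -3.138 t 12.27 F [ 0.1  0.2 -1.6] q [ 0.52  0.36 -0.82  1.77  0.29  1.14  1.19]
[0.08007144 0.03705912 0.0253518 ] 0.18047004223774932
```

```bash
python3 -m jog '[[-0.08,-0.29,1,0],[-0.08,-0.29,2,0],[-0.08,-0.29,2.6,0],[-0.08,-0.29,2.9,0],[-0.08,-0.29,2.9,0],[-0.08,-0.29,2.9,0]]'; python3 -c "
from h import *
go([.5552,.0092,.2234],np.pi)"
```

```text
t: 12.77
eef_pos: [0.5564, 0.0073, 0.2311]
tool_rot: [-0.0, -0.0, 1.0, 0.0]
contact_force: [0.0, 0.3, -1.7]
gripper_width: 0.177
grasp_force: 39.6
row [0.12 0.19 0.77] 0.001 | at [0.5564 0.0073 0.2311] yaw -3.141 t 12.77 F [ 0.   0.3 -1.7] q [ 0.51  0.39 -0.8   1.8   0.31  1.08  1.17]
```

```bash
for i in 1 2 3; do python3 -m jog '[[0,0,0,0],[0,0,0,0]]' | sed -n 2p; done; python3 -c "
from h import *
go([.5552,.0092,.2234],np.pi)"
```

```text
eef_pos: [0.5568, 0.0072, 0.2318]
eef_pos: [0.5567, 0.0071, 0.2316]
eef_pos: [0.5566, 0.007, 0.2314]
row [0.14 0.22 0.8 ] 0.0 | at [0.5566 0.007  0.2314] yaw -3.142 t 13.27 F [-0.7 -0.3 -2.2] q [ 0.51  0.39 -0.8   1.8   0.31  1.08  1.17]
```

```bash
python3 -m jog '[[0.14,0.22,0,0],[0.14,0.22,0.3,0],[0.14,0.22,0.6,0],[0.14,0.22,0.8,0],[0.14,0.22,0.9,0],[0.14,0.22,0.9,0]]'; python3 -c "
from h import *
go([.5552,.0092,.2234],np.pi);print(bot.get_obs()['torque'])"
```

```text
t: 13.77
eef_pos: [0.5549, 0.0092, 0.2219]
tool_rot: [-0.0, -0.0, 1.0, 0.0]
contact_force: [-0.5, -0.2, -2.1]
gripper_width: 0.18
grasp_force: 39.6
row [-0.03 -0.   -0.15] 0.0 | at [0.5549 0.0092 0.2219] yaw -3.141 t 13.77 F [-0.5 -0.2 -2.1] q [ 0.5   0.4  -0.8   1.81  0.32  1.07  1.16]
[ 0.06920895 -0.00601609  0.04061878]
```

```bash
python3 -m jog '[[0,0,0.15,0],[0,0,0.3,0],[0,0,0.45,0],[0,0,0.45,0]]'; python3 -c "
from h import *
go([.5552,.0092,.2094],np.pi);print(bot.get_obs()['torque'])"
```

```text
t: 14.1
eef_pos: [0.5551, 0.0098, 0.2184]
tool_rot: [0.0, -0.0, 1.0, 0.0]
contact_force: [-2.3, 0.8, 3.1]
gripper_width: 0.181
grasp_force: 40.3
row [-0.01 -0.06  0.9 ] 0.0 | at [0.5551 0.0098 0.2184] yaw -3.141 t 14.1 F [-2.3  0.8  3.1] q [ 0.5   0.4  -0.8   1.82  0.33  1.06  1.15]
[ 0.23194489  0.54208369 -0.05303482]
```

```bash
python3 -m jog '[[0.08,-0.03,0.15,0],[0.08,-0.03,0.3,0],[0.08,-0.03,0.3,0]]'; python3 -c "
from h import *
go([.5552,.0092,.2094],np.pi);print(bot.get_obs()['torque'])"
```

```text
t: 14.35
eef_pos: [0.555, 0.0098, 0.2159]
tool_rot: [0.001, -0.0, 1.0, 0.0]
contact_force: [-2.0, 0.5, 7.0]
gripper_width: 0.177
grasp_force: 41.0
row [-0.02 -0.06  0.65] 0.0 | at [0.555  0.0098 0.2159] yaw -3.141 t 14.35 F [-2.   0.5  7. ] q [ 0.5   0.4  -0.8   1.82  0.33  1.05  1.15]
[ 0.32991852  0.72874398 -0.07611317]
```

```bash
for s in 1 2 3; do python3 -m jog '[[0.02,0,0.02,0.02],[0.04,0,0.04,0.04],[0.04,0,0.04,0.04]]' | sed -n '2p;4p'; done; python3 -c "
from h import *
go([.5552,.0092,.2094],np.pi);print(bot.get_obs()['torque'])"
```

```text
eef_pos: [0.5546, 0.0097, 0.2153]
contact_force: [-1.9, 0.9, 5.7]
eef_pos: [0.554, 0.0095, 0.214]
contact_force: [1.0, 3.1, 1.7]
eef_pos: [0.5536, 0.0093, 0.2136]
contact_force: [2.6, 3.3, -0.6]
row [-0.16  0.    0.42] -0.121 | at [0.5536 0.0093 0.2136] yaw 3.02 t 15.1 F [ 2.6  3.3 -0.6] q [ 0.48  0.4  -0.77  1.83  0.32  1.04  1.04]
[ 0.83925615 -0.80771256 -0.05836716]
```

```bash
python3 -m jog '[[-0.1,0.05,0.15,0],[-0.1,0.1,0.3,0],[-0.1,0.1,0.5,0],[-0.1,0.1,0.5,0],[-0.1,0.1,0.5,0]]'; python3 -c "
from h import *
go([.5552,.0092,.2094],np.pi);print(bot.get_obs()['torque'])"
```

```text
t: 15.52
eef_pos: [0.5545, 0.0098, 0.2095]
tool_rot: [0.0, 0.06, 0.998, -0.0]
contact_force: [-0.8, 1.7, 8.2]
gripper_width: 0.18
grasp_force: 41.1
row [-0.08 -0.05  0.01] -0.12 | at [0.5545 0.0098 0.2095] yaw 3.022 t 15.52 F [-0.8  1.7  8.2] q [ 0.48  0.4  -0.77  1.83  0.32  1.04  1.03]
[0.41845393 0.35044628 0.06980211]
```

```bash
python3 -m jog '[[0,0,-0.1,0.04],[0,0,-0.2,0.08],[0,0,-0.2,0.12],[0,0,-0.2,0.16],[0,0,-0.2,0.2],[0,0,-0.2,0.24],[0,0,-0.2,0.28],[0,0,-0.2,0.28]]'; python3 -c "
from h import *
go([.5552,.0092,.2094],np.pi);print(bot.get_obs()['torque'])"
```

```text
t: 16.18
eef_pos: [0.5541, 0.0099, 0.2102]
tool_rot: [-0.0, 0.199, 0.98, -0.0]
contact_force: [2.7, 2.4, -2.8]
gripper_width: 0.18
grasp_force: 39.5
row [-0.13 -0.03  0.08] -0.401 | at [0.5541 0.0099 0.2102] yaw 2.741 t 16.18 F [ 2.7  2.4 -2.8] q [ 0.44  0.39 -0.71  1.83  0.29  1.03  0.78]
[ 0.77909797 -0.67800452  0.05141397]
```

```bash
python3 -m jog '[[-0.05,0.1,0,0.04],[-0.05,0.1,0,0.08],[-0.05,0.1,0,0.12],[-0.05,0.1,0,0.16],[-0.05,0.1,0,0.2],[-0.05,0.1,0,0.2]]' | grep -v rot; python3 -c "
from h import *
print(bot.get_obs()['torque'])"; python3 -m jog '[[0,0,0,0.04],[0,0,0,0.08],[0,0,0,0.12],[0,0,0,0.16],[0,0,0,0.16]]'| grep -v rot;  python3 -c "
from h import *
go([.5552,.0092,.2094],np.pi);print(bot.get_obs()['torque'])"
```

```text
t: 16.68
eef_pos: [0.5546, 0.0103, 0.2101]
contact_force: [0.9, 2.0, -2.4]
gripper_width: 0.18
grasp_force: 39.6
[ 0.42261213 -0.38285407  0.0575801 ]
t: 17.1
eef_pos: [0.5546, 0.0104, 0.2102]
contact_force: [1.6, 1.0, -2.7]
gripper_width: 0.177
grasp_force: 39.5
row [-0.12 -0.05  0.08] -0.759 | at [0.5546 0.0104 0.2102] yaw 2.382 t 17.1 F [ 1.6  1.  -2.7] q [ 0.38  0.37 -0.64  1.83  0.26  1.02  0.45]
[ 0.47049242 -0.40462502  0.06298351]
```

```bash
T='from h import *;o=bot.get_obs();print(round(yaw(o),3),o["torque"].round(2),o["contact_force"].round(1))'
python3 -m jog '[[0,0,0,0.03],[0,0,0,0.06],[0,0,0,0.09],[0,0,0,0.09]]' >/dev/null; python3 -c "$T"
python3 -m jog '[[0,0,0,0.03],[0,0,0,0.06],[0,0,0,0.06]]' >/dev/null; python3 -c "$T"
python3 -m jog '[[0,0,0,0.03],[0,0,0,0.05],[0,0,0,0.05]]' >/dev/null; python3 -c "$T"
```

```text
2.293 [ 0.5  -0.38  0.07] [ 1.5  1.6 -3.5]
2.233 [ 0.48 -0.47  0.06] [ 0.1  2.1 -2.8]
2.183 [ 0.45 -0.48  0.08] [ 1.7  2.1 -6.3]
```

```bash
T='from h import *;o=bot.get_obs();print(round(yaw(o),3),o["torque"].round(2),o["contact_force"].round(1),o["eef_pos"].round(4))'
python3 -m jog '[[0,0,0,0.02],[0,0,0,0.04],[0,0,0,0.04]]' >/dev/null; python3 -c "$T"
python3 -m jog '[[0,0,0,0.02],[0,0,0,0.03],[0,0,0,0.03]]' >/dev/null; python3 -c "$T"
python3 -m jog '[[0,0,0,0.02],[0,0,0,0.03],[0,0,0,0.03]]' >/dev/null; python3 -c "$T"
```

```text
2.141 [ 0.33 -0.45  0.1 ] [ 1.8  1.9 -7.7] [0.5547 0.0105 0.2102]
2.111 [ 0.4  -0.45  0.14] [ 0.9  0.9 -8.5] [0.5548 0.0105 0.2103]
2.081 [ 0.37 -0.5   0.08] [ 1.2  1.7 -9.2] [0.5548 0.0105 0.2103]
```

```bash
T='from h import *;o=bot.get_obs();print(round(yaw(o),3),o["torque"].round(2),o["contact_force"].round(1),o["eef_pos"].round(4),o["q"].round(2))'
python3 -m jog '[[0,0,0.1,0],[0,0,0.2,0],[0,0,0.2,0]]' >/dev/null; python3 -c "$T"
python3 -m jog '[[0,0,0,0.02],[0,0,0,0.03],[0,0,0,0.03]]' >/dev/null; python3 -c "$T"
python3 -m jog '[[0,0,0,0.02],[0,0,0,0.03],[0,0,0,0.03]]' >/dev/null; python3 -c "$T"
```

```text
2.082 [0.16 0.62 0.04] [-2.7  0.6  4.2] [0.5554 0.0107 0.21  ] [ 0.33  0.36 -0.58  1.84  0.23  1.01  0.17]
2.05 [0.11 0.77 0.18] [-3.1  0.1  5.7] [0.5555 0.0106 0.2099] [ 0.33  0.36 -0.57  1.84  0.23  1.01  0.14]
2.02 [0.12 0.74 0.08] [-2.3  0.6  5.4] [0.5555 0.0107 0.2099] [ 0.32  0.36 -0.56  1.84  0.22  1.01  0.12]
```

```bash
T='from h import *;o=bot.get_obs();print(round(yaw(o),3),o["torque"].round(2),o["contact_force"].round(1))'
python3 -m jog '[[0,0,0,0.02],[0,0,0,0.03],[0,0,0,0.03]]' >/dev/null; python3 -c "$T"
python3 -m jog '[[0,0,0,0.02],[0,0,0,0.03],[0,0,0,0.03]]' >/dev/null; python3 -c "$T"
python3 -m jog '[[0,0,0,0.02],[0,0,0,0.03],[0,0,0,0.03]]' >/dev/null; python3 -c "$T"; python3 grip.py w5.png
```

```text
1.99 [0.14 0.77 0.07] [-2.3  0.3  5.5]
1.96 [0.18 0.71 0.11] [-2.   0.1  4.9]
1.93 [0.13 0.7  0.11] [-2.2  0.1  6.4]
bar in tool: x [-0.0368  0.0092  0.0432] y [-0.0077 -0.0001  0.0077] z [0.0168 0.0253 0.0376] 5497
((0.00248679518699646, -0.0025396915152668953), (0.08218154311180115, 0.02227151021361351), 1.7629541158676147)
row [-0.16  0.02 -5.01] -1.211 | at [0.5555 0.0107 0.2099] yaw 1.931 t 20.23 F [-3.3  0.5  4.8] q [ 0.31  0.36 -0.55  1.84  0.22  1.01  0.03]
[0.15540221 0.75864354 0.0932714 ] 0.17602774828548648
```

```bash
T='from h import *;o=bot.get_obs();print(round(yaw(o),3),o["torque"].round(2),o["contact_force"].round(1))'
python3 -m jog '[[0,0,0,0.02],[0,0,0,0.03],[0,0,0,0.03]]' >/dev/null; python3 -c "$T"
python3 -m jog '[[0,0,0,0.02],[0,0,0,0.03],[0,0,0,0.03]]' >/dev/null; python3 -c "$T"
python3 -m jog '[[0,0,0,0.02],[0,0,0,0.03],[0,0,0,0.03]]' >/dev/null; python3 -c "$T"
```

```text
1.9 [0.11 0.76 0.14] [-2.5  1.2  6.1]
1.87 [0.16 0.71 0.08] [-2.5  0.5  6.7]
1.841 [0.14 0.65 0.21] [-2.5  0.3  5. ]
```

```bash
T='from h import *;o=bot.get_obs();print(round(yaw(o),3),o["torque"].round(2),o["contact_force"].round(1))'
python3 -m jog '[[0,0,0,0],[0,0,0,0]]' >/dev/null; python3 -c "$T"
python3 -m jog '[[0,0,0,0.01],[0,0,0,0.02],[0,0,0,0.02]]' >/dev/null; python3 -c "$T"
```

```text
1.841 [0.1  0.67 0.25] [-2.   1.1  5.2]
1.821 [0.12 0.66 0.32] [-1.5  0.7  5.6]
```

```bash
T='from h import *;o=bot.get_obs();print(round(yaw(o),3),o["torque"].round(2),o["contact_force"].round(1))'
python3 -m jog '[[0,0,0,0.01],[0,0,0,0.01],[0,0,0,0.01]]' >/dev/null; python3 -c "$T"
python3 -m jog '[[0,0,0,-0.02],[0,0,-0.1,-0.04],[0,0,-0.2,-0.06],[0,0,-0.2,-0.06]]' >/dev/null; python3 -c "$T"
python3 grip.py w6.png
```

```text
1.812 [0.09 0.67 0.42] [-2.5 -0.2  5.7]
1.873 [ 0.34 -0.3  -0.03] [ 0.6  2.  -5.4]
bar in tool: x [-0.0368  0.0092  0.0431] y [-0.0076 -0.0001  0.0078] z [0.0166 0.0253 0.0348] 5490
((0.0028774961829185486, -0.002586768940091133), (0.08117309957742691, 0.022383810952305794), 1.5621187686920166)
row [-0.15  0.07 -4.98] -1.27 | at [0.555  0.0106 0.2102] yaw 1.871 t 22.03 F [ 1.4  2.2 -5.5] q [ 0.3   0.35 -0.54  1.84  0.21  1.01 -0.02]
[ 0.35027024 -0.32583973  0.03637533] 0.1821393306482102
```

Torque rose 0.10→0.42 N m, so the screw is at its stop, and I've backed off. Now I'll pull the key straight up.

```bash
python3 -m jog '[[0,0,-0.3,0],[0,0,-0.7,0],[0,0,-1.2,0],[0,0,-2,0],[0,0,-3.5,0],[0,0,-5.5,0],[0,0,-6,0],[0,0,-6,0]]'; python3 grip.py w7.png; python3 -c "
from h import *
go([.446,.3205,.27],np.pi+.038)"
```

```text
t: 22.7
eef_pos: [0.5564, 0.0108, 0.2732]
tool_rot: [0.002, 0.593, 0.805, 0.001]
contact_force: [-0.6, 0.2, -2.9]
gripper_width: 0.182
grasp_force: 40.7
bar in tool: x [-0.0367  0.0094  0.0431] y [-0.0068  0.0007  0.0086] z [0.017  0.0268 0.0365] 5487
((0.002564292401075363, 0.0012024585157632828), (0.017535462975502014, 0.08149401098489761), 88.68498229980469)
row [-0.14  0.03  1.16] -1.27 | at [0.5555 0.0106 0.2716] yaw 1.871 t 22.75 F [-0.6 -0.8 -1.5] q [ 0.32  0.29 -0.55  1.77  0.17  1.13  0.02]
[-0.04250078  0.04410047  0.00941781] 0.17407205838642809
row [32.85 -1.28  0.13] -1.308 | at [0.5555 0.0106 0.2716] yaw 1.871 t 22.75 F [-0.6 -0.8 -1.5] q [ 0.32  0.29 -0.55  1.77  0.17  1.13  0.02]
```

```bash
python3 -m jog '[[4,0,0,-0.12],[8,0,0,-0.24],[12,-0.5,0,-0.36],[16,-0.6,0,-0.48],[20,-0.8,0,-0.6],[24,-1,0,-0.72],[28,-1.2,0,-0.84],[31,-1.3,0,-0.96],[32.85,-1.3,0,-1.08],[32.85,-1.3,0,-1.2],[32.85,-1.3,0,-1.308],[32.85,-1.3,0,-1.308],[32.85,-1.3,0,-1.308],[32.85,-1.3,0,-1.308]]'; python3 -c "
from h import *
c=cam('wrist');P=cloud(c);H,S,V=cv2.split(cv2.cvtColor(c['pixels'],cv2.COLOR_RGB2HSV))
m=(H>100)&(H<130)&(S>120)&(abs(P[...,2]-.045)<.006);q=P[m];print(cv2.minAreaRect(q[:,:2].astype(np.float32)))
go([.4464,.3208,.13],np.pi+.038)"
```

```text
t: 23.92
eef_pos: [0.4453, 0.3199, 0.27]
tool_rot: [-0.0, -0.017, 1.0, -0.0]
contact_force: [-0.0, -1.0, -1.9]
gripper_width: 0.179
grasp_force: 40.7
((0.44752296805381775, 0.32012343406677246), (0.06952318549156189, 0.06911277770996094), 4.44954252243042)
row [-0.11  0.09 14.02] -0.003 | at [0.4453 0.32   0.2702] yaw -3.107 t 23.97 F [ 1.4  0.4 -2.1] q [-0.    0.37 -0.92  1.77  0.32  1.17  0.59]
```

```bash
python3 -m jog '[[-0.11,0.05,2,0],[-0.11,0.05,5,0],[-0.11,0.05,8,0],[-0.11,0.05,11,0],[-0.11,0.05,13,0],[-0.11,0.05,13.5,0],[-0.11,0.05,13.5,0],[-0.11,0.05,13.5,0],[-0.11,0.05,13.5,0]]'; python3 -c "
from h import *
go([.4464,.3206,.0857],np.pi+.038)"
```

```text
t: 24.72
eef_pos: [0.4472, 0.322, 0.1373]
tool_rot: [0.001, -0.019, 1.0, 0.001]
contact_force: [-0.3, 0.2, -1.7]
gripper_width: 0.174
grasp_force: 40.6
row [ 0.1  -0.14  5.16] -0.001 | at [0.4472 0.322  0.1373] yaw -3.104 t 24.72 F [-0.3  0.2 -1.7] q [-0.09  0.52 -0.83  1.9   0.48  0.93  0.45]
```

```bash
python3 -m jog '[[0.1,-0.12,0.2,0],[0.1,-0.12,0.5,0],[0.1,-0.12,1,0],[0.1,-0.12,1.6,0],[0.1,-0.12,2.1,0],[0.1,-0.12,2.1,0]]'; python3 -c "
from h import *
go([.4464,.3206,.0857],np.pi+.038)"
```

```text
t: 25.22
eef_pos: [0.4448, 0.3191, 0.1132]
tool_rot: [-0.001, -0.019, 1.0, -0.001]
contact_force: [0.5, -0.4, -2.1]
gripper_width: 0.18
grasp_force: 40.6
row [-0.17  0.14  2.75] 0.0 | at [0.4448 0.3191 0.1132] yaw -3.103 t 25.22 F [ 0.5 -0.4 -2.1] q [-0.11  0.55 -0.81  1.92  0.51  0.89  0.43]
```

```bash
python3 -m jog '[[-0.08,0.08,0.5,0],[-0.08,0.08,1.1,0],[-0.08,0.08,1.7,0],[-0.08,0.08,2.2,0],[-0.08,0.08,2.5,0],[-0.08,0.08,2.7,0],[-0.08,0.08,2.7,0],[-0.08,0.08,2.7,0]]'; python3 -c "
from h import *
go([.4464,.3206,.0857],np.pi+.038)"
```

```text
t: 25.88
eef_pos: [0.4462, 0.3207, 0.0876]
tool_rot: [-0.0, -0.019, 1.0, 0.0]
contact_force: [-0.7, 0.2, -3.0]
gripper_width: 0.181
grasp_force: 40.7
row [-0.02 -0.01  0.19] 0.0 | at [0.4462 0.3207 0.0876] yaw -3.103 t 25.88 F [-0.7  0.2 -3. ] q [-0.13  0.58 -0.79  1.94  0.55  0.85  0.4 ]
```

```bash
python3 -m jog '[[0,0,0.1,0],[0,0,0.2,0],[0,0,0.2,0]]' | grep -E 'pos|cont' ; python3 -m jog '[[0,0,0,0],[0,0,0,0],[0,0,0,0],[0,0,0,0],[0,0,0,0],[0,0,0,0],[0,0,0,0]]' -1 20 | grep -E 'pos|cont' ; python3 -m jog '[[0,0,-1,0],[0,0,-3,0],[0,0,-6,0],[0,0,-10,0],[0,0,-14,0],[0,0,-18,0],[0,0,-18,0],[0,0,-18,0],[0,0,-18,0]]'; python3 key.py w8.png
python3 - <<'E'
from h import *
for n in('top','scene'):
    c=cam(n);P=cloud(c);H,S,V=cv2.split(cv2.cvtColor(c['pixels'],cv2.COLOR_RGB2HSV))
    y=(H>15)&(H<32)&(S>150)&(np.hypot(P[...,0]-.57,P[...,1]+.05)<.08);q=P[y];X=np.array([np.cos(.236),np.sin(.236)])
    print(n,((q[:,:2]-[.5558,.0095])@X).mean(),q[:,2].mean())
    if n=='scene': save(c,'s2.png',s=1.5)
E
```

```text
eef_pos: [0.4463, 0.3207, 0.0857]
contact_force: [-0.8, -0.1, -1.7]
eef_pos: [0.4462, 0.3206, 0.0856]
contact_force: [0.5, 0.4, -0.6]
t: 27.47
eef_pos: [0.446, 0.3203, 0.2657]
tool_rot: [0.0, -0.019, 1.0, -0.0]
contact_force: [-0.4, -0.1, -1.1]
gripper_width: 0.999
grasp_force: 0.0
bar 1130 mean [0.4447 0.3195 0.1121] rect [0.4305 0.3194] [0.1201 0.0148] 1.78
blue 1933 mean [0.4461 0.3207 0.0442] rect [0.4476 0.3202] [0.0701 0.0692] 4.36
row [-0.15  0.12 18.08] -0.0 | at [0.4457 0.3199 0.2648] yaw -3.104 t 27.52 F [-0.1  0.2 -0.9] q [-0.    0.37 -0.92  1.77  0.32  1.16  0.58]
top -0.0015585573324317648 0.11069196782488243
scene 0.0016539494736798309 0.10980634857956068
```

View pics/s2.png

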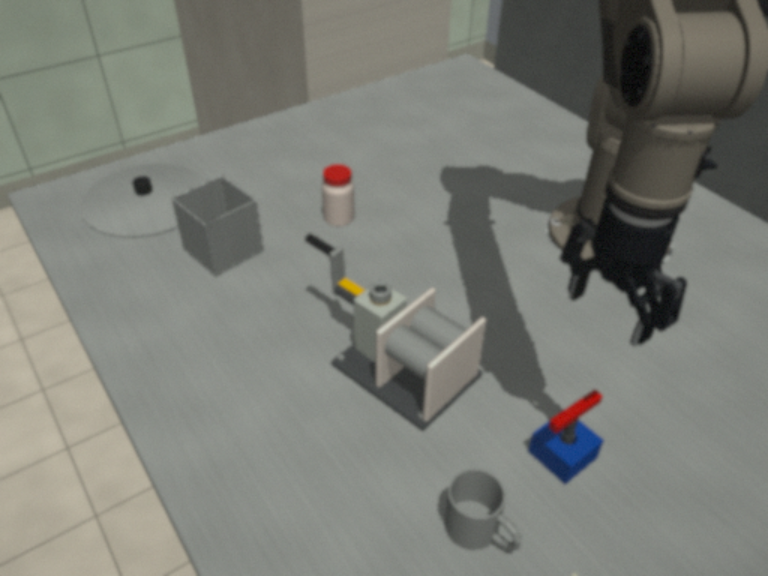

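The scene view shows the crank upright at (337,262), the key upright in its stand at (577,412), and the mug, pan and canister where they were. Handing in.

```bash
python3 -c "
from station import bot
print(bot.hand_in())"
```

```text
the job is handed in; nothing more can be done
None
```

Job handed in (the call returned no verdict): the crank is set flat-up, the setscrew was tightened until the torque climbed to about 0.4 N m at its stop, the key is back upright in its stand, and the canister, mug and pan look unmoved in the last scene picture.

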